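# Set the running clearance of a wing-sanding jig

## Task

Slide the wooden wing blank along its channel, under the blue bridge and fully home against the end stop, without lifting it out. Then turn the red thumbscrew on the bridge clockwise until it seats, back it off a quarter turn so the blank has running clearance, and finish still holding the thumbscrew there, gripped between the fingers, with the blank still home. Leave the glue bottle, the cork sanding block and the toy plane alone.

Things in the scene. Friction and masses are not known exactly. Their poses are not given: they have to be found in the camera images.
- jig: The fixed jig: plywood base 335 x 94 x 12 mm (x -250 to +85 mm) with a straight channel along it. Origin on the table under the thumbscrew's axis; x is the sliding direction, to the end stop; z up. Channel floor 12 mm above the table, 42 mm wide, between aluminium rails 8 mm thick with tops 20 mm above the table; open at the top and at its -x end.
- bridge (a point): Middle of the blue bridge's top, on the thumbscrew's axis, 64 mm above the table. The bridge spans the channel at jig x = -18 to +18 mm, y = -47 to +47 mm; its underside is 50 mm above the table.
- stop_face (a point): Centre of the face of the wooden end stop that the blank comes up against, at jig x = +60 mm, 25 mm above the table. The stop is 62 mm wide and its top is 46 mm above the table.
- blank_mid (a point): Centre of the loose wing blank, a pale wooden bar 165 x 40 x 26 mm, 0.1 to 0.2 kg, lying in the channel, its length (x) along the jig's x, its top 38 mm above the table. It starts wholly on the -x side of the bridge. Fully home, its front end touches the end stop and its centre is at jig x = -22.5 mm.
- blank_tail (a point): Centre of the blank's rear end face (the -x end, marked with a blue stripe across the top), 13 mm above the channel floor; the face to push on. When the blank is home it is at jig x = -105 mm.
- wing_grip (a point): Where to grip the thumbscrew's red wing: middle of the wing, on its upright turning axis, 104 mm above the table. The wing is an upright bar 42 mm long (x), 14 mm wide (y; close the fingers across this), from 78 to 118 mm above the table, on a black disc of 44 mm diameter. It turns without rising. A white line on its top runs from the middle to the +x end; seated, it points along jig +x.
- screw (a joint): Thumbscrew angle in rad: 0 is seated (a hard stop, where the rubber foot under the bridge just meets the blank); it grows as the screw is backed off, anticlockwise from above; a quarter turn back is 1.57; at most 3.6. Starts between 0.9 and 2.2, turns with a light friction of 0.05 N m and stays where it is left.
- glue: Loose white glue bottle with red cap, 48 mm diameter, 125 mm tall, standing beside the jig beyond its end-stop end; origin at the centre of its underside. Leave alone.
- cork: Loose cork sanding block, 100 x 55 x 30 mm, lying on the table beside the jig; origin at the centre of its underside. Leave alone.
- plane: Loose wooden toy plane, fuselage 130 mm long, span 150 mm, 49 mm tall at the fin, on the table beside the jig on the robot's side; origin at the underside of the fuselage's middle. Leave alone.
Mind the look-alikes: they are no part of the job. Of the things like the part that bears blank_mid, leave any that is orange, pink or yellow; of the rest the larger one is meant.

How it is judged:
On the way, in this order (a step that is already met when the one before it is completed fails the run):
1. the blank is fully home against the end stop (x of blank_mid in the frame of jig above -0.0265 m and z of blank_mid in the frame of jig below 0.028 m), for 0.2 s.
2. the thumbscrew is seated with the blank home (value of joint screw below 0.06 rad and x of blank_mid in the frame of jig above -0.0265 m), for 0.2 s.
At the end, for the whole second after the job is handed in: The thumbscrew stands a quarter turn (1.57 rad, 15 degrees either way) back from its seat, still, and the fingers grip its wing with more than 3 N; the blank lies flat in its channel within 4 mm of the end stop (all of step 1 and value of joint screw between 1.31 and 1.83 rad and velocity of joint screw between -0.1 and 0.1 rad/s and contact force between the fingers and screw above 3 N); the arm keeps its last pose, push and grip.
It fails at once if the blank is lifted out of its channel (more than 12 mm) (height (world z) of blank_mid above 0.037 m).
It fails at once if the glue bottle is moved more than 20 mm or tipped (distance of glue from where it was at the start of the episode above 0.02 m or angle between glue's own z axis and vertical above 0.4 rad).
It fails at once if the cork block is moved more than 20 mm (distance of cork from where it was at the start of the episode above 0.02 m).
It fails at once if the toy plane is moved more than 20 mm (distance of plane from where it was at the start of the episode above 0.02 m).
It also fails if it takes over 61 s, if anything falls off the work surface, if the arm or the gripper's body presses on something with over 40 N, if the wrist force passes 120 N, or if a joint passes its speed limit or range.

## Robot

A 6-joint arm with a two-finger parallel gripper is mounted at the origin on the work surface. World frame = base frame: x ahead of the robot, y to its left, z up, the work surface at z = 0. Lengths are in m, angles in rad, forces in N, time in s.
With the tool pointing down it reaches from about 0.35 to 0.975 m from the base axis. Payload 17.4 kg.
Tool frame: the origin (TCP) lies on the mounting face of the last link; the fingertips stand 173 mm ahead of it and the grasp point (between the pads) lies pinch_z ahead of it (pinch_z is the distance from the TCP to the grasp point, in m); z points along the fingers, y is the line along which they close (so a half turn about z gives the same grasp; the last joint's range is limited). The gripper opens to 85 mm and grips with 20 to 120 N. Pads are 22 mm wide; open, the fingers measure 114 mm over their backs; the gripper's body (76 mm by 85 mm) begins 54 mm behind the grasp point. The pads swing forward as they close: fully open they stand 13 mm farther back than shut.
Start: joints at [1.116, 0.116, 1.442, -0, 1.584, -0.038], TCP at [0.273, 0.617, 0.405] pointing down, gripper open.
Joint ranges: [-2.83, 2.83], [-0.83, 2.19], [0.07, 2.5], [-1.14, 4.28], [0.01, 3], [-2.97, 2.97]. Speed limits (rad/s): [1.89, 1.89, 2.22, 3.14, 3.14, 3.14].

## Interface

Orientations are given as a unit quaternion [w, x, y, z].
In Python, from workcell import get_obs, snapshot, close_job, pinch_z gives the robot as it stands.
- The arm moves only by the tool jog_arm, never from a script. Its argument "series" is a list of rows, each a list of 2 entries, a list of its own where there are three numbers: the shift along the tool's x, y, z in mm, then the turn, a rotation vector about the tool's x, y, z in rad. A call has exactly 8 rows; each row is the pose to reach, as a shift and turn from the pose commanded when the call began, along the tool's axes at that moment; what a row does not reach only later rows make up. A row lasts 1/8 s, in which the tool goes at most 62.5 mm and 10.7 degrees, less where a joint would pass 70% of its speed; a pose out of reach is approached as far as the arm can. A call with a gripper value outside its range is refused whole. "gripper" is the opening, from -1 (shut) to 1 (fully open), set as the call begins (left out, the last holds). The fingers move at their own pace and stop on an object; the grip force is fixed at half the most. Time passes only in rows, so rows that repeat a pose let the fingers close, or fill a call up. It gives the time, the measured TCP pose, the force, the opening and the grip force at its end, in the units of the state.
- get_obs(): the state, without advancing time (a new reading comes with each control period).
- snapshot(name): name is "scene" or "top"; returns a dict with "frame" (384x512x3 uint8, blue, green, red), "range_z" (384x512 float32, m along the optical axis (not along the pixel's ray), 0 where there is no reading), "fov_y" (degrees; the focal length in pixels is half the picture's height over the tangent of half this angle, whatever the lens; pixels are square), "cx", "cy" (the principal point, pixels), "R" (3x3) and "t" (3): a world point X has camera coordinates R X + t. Camera axes: x right, y down, z forward; pixel columns grow to the right and rows downward; lengths in m; the calibration is good to about 2 mm. A picture is of the moment at which its call begins.
- close_job(): hands the job in; it is judged then, once.
The state is a dict: "clock": time; "joints": joint angles; "joint_velocities": joint speeds; "joint_efforts": joint torques, N m; "position": TCP position; "eef_rot": TCP orientation; "ft_force": force on the tool from outside, world axes, zero at the start; "ft_torque": the same for the moment, N m; "grip_width": opening from 0.0 (shut) to 1.0 (fully open); "grasp_force": force on a finger pad.
Only numpy, scipy, OpenCV 4.12 (cv2) and the standard library are available. Lean on these libraries where they do the work, as an engineer would, in place of code of your own. Each camera call takes 0.05 s, during which the arm holds its last target. There are 200 camera calls.

## Working session

There is one attempt and no reset: what is moved stays moved. The work goes in short steps, Python scripts to look and compute and a tool call to move; the robot and the scene stay as the last step left them, time stands still between calls to the robot, and variables do not carry over. Pictures are saved under pics/ and viewed, at most 10 in all, crops included, and the job is handed in when it is done.

Besides the shell and the picture viewer there is one more tool, called as a command line: name --argument value ..., lists and objects as JSON in quotes. jog_arm: Moves the arm, as the interface text tells. Its arguments: {"type":"object","properties":{"series":{"type":"array"},"gripper":{"type":"number"}},"required":["series"]}

```bash
mkdir -p pics; ls; cat > h.py <<'E'
import numpy as np, cv2
from workcell import get_obs, snapshot, close_job, pinch_z
def cloud(s):
    f=192/np.tan(np.radians(s["fov_y"])/2)
    v,u=np.mgrid[0:384,0:512]; z=s["range_z"]
    c=np.stack([(u-s["cx"])/f*z,(v-s["cy"])/f*z,z],-1)
    return (c-s["t"])@s["R"]
E
python3 - <<'E'
from h import *
print(pinch_z, get_obs())
for n in("scene","top"):
    s=snapshot(n); cv2.imwrite(f"pics/{n}0.png",s["frame"]); np.savez(f"{n}0.npz",**s); print(n,s["fov_y"],s["cx"],s["cy"],s["R"],s["t"])
E
```

```text
pics
0.1547 {'clock': 0.0, 'joints': array([ 1.11619396e+00,  1.16458136e-01,  1.44230336e+00, -4.78772573e-06,
        1.58397578e+00, -3.77752689e-02]), 'joint_velocities': array([-6.21092010e-04,  1.26714542e-03, -2.23207333e-03, -7.31644797e-04,
       -4.58370573e-04, -7.17339003e-05]), 'joint_efforts': array([ 1.22565973e-03, -7.31991434e+01, -6.32500935e+01,  6.46290641e-05,
        6.18955004e-03,  1.22120613e-05]), 'position': array([0.273274  , 0.61720659, 0.40395718]), 'eef_rot': array([-1.37156593e-04,  2.06908033e-01,  9.78360229e-01, -5.55640126e-04]), 'ft_force': array([-0.85092398, -0.88303314, -0.14223949]), 'ft_torque': array([ 0.01676374, -0.01597299,  0.00749669]), 'grasp_force': 0.0, 'grip_width': 1.0030294786083855}
scene 52.619195446970366 255.18829798226886 190.92982235685068 [[ 0.44582405  0.89509572 -0.00667512]
 [ 0.4952499  -0.25286931 -0.83113456]
 [-0.74563292  0.36723392 -0.55603129]] [-0.28849064 -0.20402685  1.36155796]
top 45.2451166388172 255.370611232641 187.43929426058358 [[ 0.00176795 -0.99999372  0.00306999]
 [-0.99209501 -0.00213919 -0.12547081]
 [ 0.12547659 -0.0028239  -0.99209256]] [0.02367789 0.5848686  1.1807428 ]
```

View pics/scene0.png

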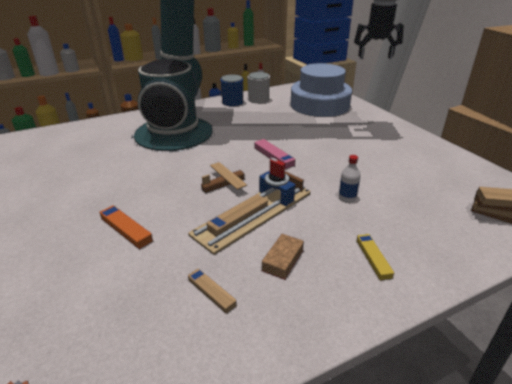

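View pics/top0.png

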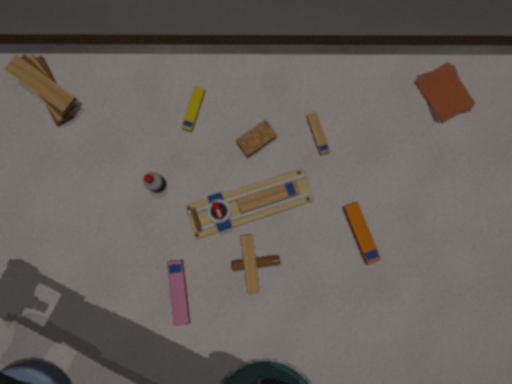

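The scene view shows the jig in the middle, with the blank at about (240,213) and the red wing at (278,170). In the top view the wing is at (219,210), the blank at (265,197) with its blue tail stripe at (291,188), and the stop at about (195,218). The plane is at (255,263), the cork at (257,139) and the glue at (154,182). The bar at (317,132) is the smaller look-alike.

```bash
cat >> h.py <<'E'
def jigfit(s,P):
    hsv=cv2.cvtColor(s["frame"],cv2.COLOR_BGR2HSV)
    v,u=np.mgrid[0:384,0:512]
    roi=(u>170)&(u<330)&(v>155)&(v<250)&(s["range_z"]>0)
    return roi,hsv
E
python3 - <<'E'
from h import *
s=dict(np.load("top0.npz")); P=cloud(s); roi,hsv=jigfit(s,P); z=P[...,2]
tab=P[(roi)&(z<.006)]; print("table z",np.median(tab[:,2]))
m=roi&(z>.008)&(z<.06); n,l,st,c=cv2.connectedComponentsWithStats(m.astype(np.uint8)); k=1+np.argmax(st[1:,4]); m=l==k
r=cv2.minAreaRect(P[m][:,:2].astype(np.float32)*1000); print("base",r,m.sum())
b=roi&m&(z>.033)&(z<.043)
n,l,st,c=cv2.connectedComponentsWithStats(b.astype(np.uint8))
for i in range(1,n):
    if st[i,4]>30: print("z38",c[i],st[i,4],cv2.minAreaRect(P[l==i][:,:2].astype(np.float32)*1000),np.median(P[l==i][:,2]))
for lo,hi in((.056,.072),(.072,.09),(.105,.13)):
    q=P[roi&(z>lo)&(z<hi)]; print(lo,len(q),q.mean(0),cv2.minAreaRect(q[:,:2].astype(np.float32)*1000))
q=roi&(z>.105)&(z<.13)
for p,h in zip(P[q],s["frame"][q]): print(np.round(p*1000),h)
# others
for n_,(u,v) in dict(cork=(257,139),glue=(154,182),plane=(250,263),plane2=(235,266),small=(317,132)).items(): print(n_,np.round(P[v,u],3))
E
```

```text
table z -0.0010122249998793132
base ((557.6104736328125, 6.1818695068359375), (93.8962631225586, 262.6755065917969), 18.228601455688477) 2772
z38 [268.02191465 195.88235294] 867 ((562.5939331054688, -8.369773864746094), (39.98896026611328, 164.61097717285156), 18.088748931884766) 0.03717384021250507
0.056 378 [0.51917506 0.11745105 0.06540053] ((521.2302856445312, 118.59271240234375), (94.32473754882812, 58.70707321166992), 18.850852966308594)
0.072 144 [0.5198089  0.11699977 0.07687112] ((519.454345703125, 116.08758544921875), (48.150455474853516, 52.66456604003906), 60.745914459228516)
0.105 98 [0.52071647 0.11825808 0.1164511 ] ((521.05712890625, 118.53663635253906), (41.30778503417969, 14.018585205078125), 22.263891220092773)
[541. 124. 116.] [ 78  76 107]
[541. 122. 117.] [ 76  76 108]
[539. 129. 116.] [ 70  68 102]
[538. 127. 118.] [ 56  56 108]
[538. 124. 119.] [ 46  47 112]
[538. 122. 119.] [ 48  48 111]
[538. 119. 117.] [56 56 99]
[536. 132. 114.] [75 73 96]
[536. 129. 119.] [ 47  47 105]
[536. 126. 119.] [ 31  31 113]
[536. 122. 116.] [ 23  25 113]
[536. 119. 120.] [25 28 9
[... 2010 characters left out ...]
 100 119]
[508. 111. 124.] [ 85  86 112]
[509. 109. 118.] [ 55  54 102]
[509. 107. 112.] [24 26 77]
[506. 119. 119.] [48 47 96]
[507. 117. 112.] [ 74  75 112]
[506. 114. 118.] [ 98  99 118]
[506. 111. 118.] [ 93  92 113]
[507. 109. 114.] [ 63  63 104]
[506. 106. 119.] [32 32 85]
[504. 119. 115.] [39 38 84]
[504. 117. 116.] [ 60  61 102]
[504. 114. 115.] [ 85  85 110]
[504. 112. 115.] [ 85  87 107]
[504. 109. 117.] [62 61 96]
[504. 107. 114.] [36 37 76]
[502. 116. 117.] [43 44 86]
[502. 114. 114.] [59 59 90]
[502. 112. 114.] [61 61 83]
[502. 110. 106.] [50 49 72]
cork [0.717 0.021 0.029]
glue [0.591 0.28  0.095]
plane [0.387 0.038 0.032]
plane2 [0.379 0.078 0.021]
small [ 0.74  -0.143  0.019]
```

```bash
cat >> h.py <<'E'
from scipy.spatial.transform import Rotation as Ro
PSI=108.1; S=np.array([521.,118.5]); D=np.array([np.cos(np.radians(PSI)),np.sin(np.radians(PSI))]); L=np.array([-D[1],D[0]])
def plan(jx,jy,z,yaz):
    "TCP target: jig x,y mm, world z mm, azimuth of tool y deg -> tool-frame shift, turn"
    o=get_obs(); q=o["eef_rot"]; R=Ro.from_quat([q[1],q[2],q[3],q[0]])
    T=np.r_[S+jx*D+jy*L,z]; a=np.radians(yaz); y=np.array([np.cos(a),np.sin(a),0]); zz=np.array([0,0,-1.])
    Rt=Ro.from_matrix(np.stack([np.cross(y,zz),y,zz],1))
    print("clock",o["clock"],"shift",np.round(R.inv().apply(T-1000*o["position"]),1),"turn",np.round((R.inv()*Rt).as_rotvec(),4))
def state():
    o=get_obs(); q=o["eef_rot"]; y=Ro.from_quat([q[1],q[2],q[3],q[0]]).as_matrix()[:,1]
    p=1000*o["position"]; r=p[:2]-S
    print("clock",round(o["clock"],2),"jig",np.round([r@D,r@L,p[2]],1),"yaz",round(np.degrees(np.arctan2(y[1],y[0])),2),"F",np.round(o["ft_force"],1),"T",np.round(o["ft_torque"],2),"grip",o["grip_width"],o["grasp_force"],"q6",o["joints"][5])
E
python3 -c "
from h import *
plan(-250,0,330,18.1)"
```

```text
clock 0.1 shift [-595.6 -541.5   74.6] turn [-1.000e-03  4.000e-04  8.381e-01]
```

jog_arm --series '[[[-40,-35,0],[0,0,0.1]],[[-80,-70,0],[0,0,0.2]],[[-120,-108,0],[0,0,0.3]],[[-160,-145,0],[0,0,0.4]],[[-200,-180,0],[0,0,0.5]],[[-240,-215,0],[0,0,0.6]],[[-270,-245,0],[0,0,0.7]],[[-300,-270,0],[0,0,0.838]]]' --gripper -1

```text
clock: 1.1
position: [0.4385, 0.2473, 0.4046]
eef_rot: [0.0, 0.589, 0.808, -0.0]
ft_force: [0.6, 0.2, -0.2]
grip_width: -0.001
grasp_force: 0.0
```

```bash
python3 -c "
from h import *
state();plan(-250,0,330,18.1)"
```

```text
clock 1.1 jig [148.1  38.4 404.6] yaz 17.86 F [ 0.6  0.2 -0.2] T [ 0.05  0.04 -0.04] grip -0.0011822324253284065 0.0 q6 0.15116094562718063
clock 1.1 shift [-397.9   40.    74.6] turn [ 0.      0.     -0.0042]
```

jog_arm --series '[[[-50,5,5],[0,0,-0.004]],[[-100,10,15],[0,0,-0.004]],[[-150,15,25],[0,0,-0.004]],[[-205,20,35],[0,0,-0.004]],[[-260,26,45],[0,0,-0.004]],[[-315,32,55],[0,0,-0.004]],[[-365,36,65],[0,0,-0.004]],[[-398,40,75],[0,0,-0.004]]]'

```text
clock: 2.1
position: [0.6004, -0.1191, 0.3289]
eef_rot: [-0.0, 0.586, 0.81, -0.0]
ft_force: [0.7, -0.1, -0.2]
grip_width: -0.002
grasp_force: 0.0
```

```bash
python3 -c "
from h import *
state();plan(-250,0,196,18.1)"
```

```text
clock 2.1 jig [-250.6   -1.6  328.9] yaz 18.26 F [ 0.7 -0.1 -0.2] T [-0.02 -0.05  0.03] grip -0.0015656332829394324 0.0 q6 -0.556219477365983
clock 2.1 shift [  0.5  -1.6 132.9] turn [-0.0006 -0.0002  0.0028]
```

jog_arm --series '[[[0,0,0],[0,0,0]],[[0,0,25],[0,0,0]],[[0,0,50],[0,0,0]],[[0,0,75],[0,0,0]],[[0,0,100],[0,0,0]],[[0,0,120],[0,0,0]],[[0,0,132],[0,0,0]],[[0,0,132],[0,0,0]]]'

```text
clock: 3.1
position: [0.5999, -0.1168, 0.1972]
eef_rot: [-0.0, 0.585, 0.811, -0.0]
ft_force: [-0.8, 0.2, -0.2]
grip_width: -0.003
grasp_force: 0.0
```

```bash
python3 -c "
from h import *
state()
s=snapshot('scene'); cv2.imwrite('pics/s1.png',cv2.resize(s['frame'][130:290,150:363],None,fx=3,fy=3))"
```

```text
clock 3.1 jig [-248.1   -1.9  197.2] yaz 18.34 F [-0.8  0.2 -0.2] T [ 0.02 -0.01  0.02] grip -0.0028296731263123625 0.0 q6 -0.5541649540425613
```

View pics/s1.png

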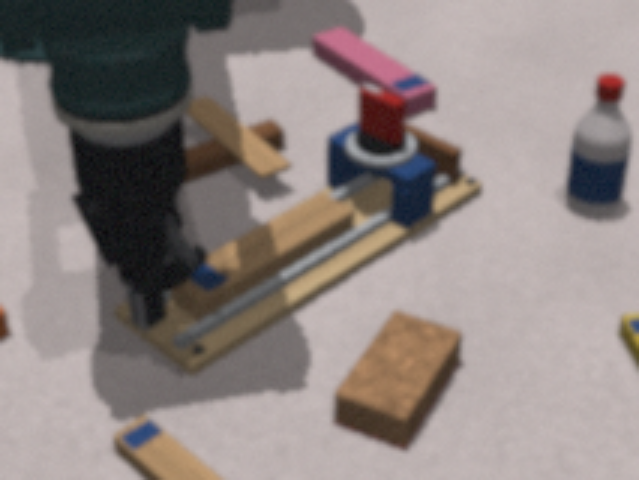

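The crop shows the closed fingers at (150,300), standing just behind the blank's blue-striped tail at (205,275) and clear of the rails.

jog_arm --series '[[[12,-2,1],[0,0,0]],[[25,-2,1],[0,0,0]],[[38,-2,1],[0,0,0]],[[52,-2,1],[0,0,0]],[[66,-2,1],[0,0,0]],[[80,-2,1],[0,0,0]],[[95,-2,1],[0,0,0]],[[110,-2,1],[0,0,0]]]'

```text
clock: 4.15
position: [0.5632, -0.0122, 0.1967]
eef_rot: [0.0, 0.585, 0.811, -0.0]
ft_force: [1.2, -1.8, 1.5]
grip_width: -0.002
grasp_force: 1.0
```

```bash
cat >> h.py <<'E'
def blank(name):
    s=snapshot("top"); P=cloud(s); z=P[...,2]; r=P[...,:2]*1000-S; jx=r@D; jy=r@L
    m=(abs(jy)<14)&(jx>-260)&(jx<-30)&(z>.032)&(z<.043)
    hsv=cv2.cvtColor(s["frame"],cv2.COLOR_BGR2HSV); b=m&(hsv[...,0]>100)&(hsv[...,0]<130)&(hsv[...,1]>110)
    print("tail side",np.percentile(jx[m],[1,5,50,95]),"blue",b.sum(),jx[b].mean() if b.any() else None)
    q=(z>.105)&(z<.13)&(np.hypot(jx,jy)<30)
    if q.sum()>30: print("wing",P[q].mean(0),cv2.minAreaRect(P[q][:,:2].astype(np.float32)*1000))
    cv2.imwrite(f"pics/{name}.png",cv2.resize(s["frame"][150:260,160:340],None,fx=4,fy=4))
E
python3 -c "
from h import *
state(); blank('t1')"
```

```text
clock 4.15 jig [-137.4    0.5  196.7] yaz 18.33 F [ 1.2 -1.8  1.5] T [-0.34 -0.12 -0.06] grip -0.0020580607913296034 1.0079997824504972 q6 -0.38697730788290374
tail side [-95.92706591 -90.92317621 -43.45575969 -31.20703116] blue 0 None
wing [0.52085472 0.11839697 0.1163277 ] ((520.799560546875, 118.70716094970703), (41.582237243652344, 14.033697128295898), 21.39353370666504)
```

jog_arm --series '[[[4,0,0],[0,0,0]],[[8,0,0],[0,0,0]],[[11,0,0],[0,0,0]],[[14,0,0],[0,0,0]],[[16,0,0],[0,0,0]],[[17,0,0],[0,0,0]],[[18,0,0],[0,0,0]],[[18,0,0],[0,0,0]]]'

```text
clock: 5.2
position: [0.5578, 0.0039, 0.1967]
eef_rot: [-0.0, 0.585, 0.811, 0.0]
ft_force: [-0.5, -0.3, 0.3]
grip_width: 0.007
grasp_force: 0.0
```

```bash
python3 -c "
from h import *
state()"
```

```text
clock 5.2 jig [-120.4    0.6  196.7] yaz 18.33 F [-0.5 -0.3  0.3] T [0.02 0.03 0.02] grip 0.006703573789485582 0.0 q6 -0.35873680006338743
```

jog_arm --series '[[[1,0,0],[0,0,0]],[[1.5,0,0],[0,0,0]],[[2,0,0],[0,0,0]],[[2.5,0,0],[0,0,0]],[[3,0,0],[0,0,0]],[[3.5,0,0],[0,0,0]],[[4,0,0],[0,0,0]],[[4.5,0,0],[0,0,0]]]'

```text
clock: 6.2
position: [0.5564, 0.0082, 0.1968]
eef_rot: [0.0, 0.585, 0.811, 0.0]
ft_force: [0.1, -2.0, -0.1]
grip_width: 0.001
grasp_force: 0.6
```

```bash
python3 -c "
from h import *
state()"
```

```text
clock 6.2 jig [-115.9    0.6  196.8] yaz 18.33 F [ 0.1 -2.  -0.1] T [-0.18 -0.02  0.01] grip 0.0012650495781601056 0.6252380646765232 q6 -0.35109959155306764
```

jog_arm --series '[[[0.5,0,0],[0,0,0]],[[1,0,0],[0,0,0]],[[1.5,0,0],[0,0,0]],[[2,0,0],[0,0,0]],[[2.5,0,0],[0,0,0]],[[3,0,0],[0,0,0]],[[3.5,0,0],[0,0,0]],[[3.5,0,0],[0,0,0]]]'

```text
clock: 7.2
position: [0.5556, 0.0105, 0.1969]
eef_rot: [0.001, 0.585, 0.811, -0.001]
ft_force: [3.3, -15.2, 0.5]
grip_width: 0.002
grasp_force: 7.8
```

```bash
python3 -c "
from h import *
state()"
```

```text
clock 7.2 jig [-113.4    0.7  196.9] yaz 18.32 F [  3.3 -15.2   0.5] T [-2.53 -0.69 -0.05] grip 0.001500195022224448 7.807693486413427 q6 -0.3452254984509255
```

The force has risen to 15 N, so the blank is against the stop. I'll back off, rise, open the fingers and check.

jog_arm --series '[[[3.5,0,0],[0,0,0]],[[3.5,0,0],[0,0,0]],[[-10,0,0],[0,0,0]],[[-25,0,0],[0,0,0]],[[-40,0,-20],[0,0,0]],[[-55,0,-60],[0,0,0]],[[-70,0,-100],[0,0,0]],[[-80,0,-130],[0,0,0]]]'

```text
clock: 8.2
position: [0.5807, -0.0655, 0.3302]
eef_rot: [0.001, 0.586, 0.811, 0.001]
ft_force: [-1.0, 0.3, 0.3]
grip_width: 0.0
grasp_force: 0.0
```

```bash
python3 -c "
from h import *
state(); blank('t2')
s=snapshot('scene'); cv2.imwrite('pics/s2.png',cv2.resize(s['frame'][130:290,150:363],None,fx=3,fy=3)); P=cloud(s);z=P[...,2];r=P[...,:2]*1000-S;jx=r@D;jy=r@L
m=(abs(jy)<19)&(jx>-260)&(jx<-25)&(z>.030)&(z<.045); print(np.percentile(jx[m],[0,1,3,10,50]),m.sum())
plan(0,0,320,112.2)
"
```

```text
clock 8.2 jig [-193.4    0.4  330.2] yaz 18.32 F [-1.   0.3  0.3] T [-0.03  0.   -0.  ] grip 0.0001381901934966629 0.0 q6 -0.47562555780302446
tail side [-103.68276813 -100.92843377  -66.84077553  -34.04693288] blue 60 -83.89224067085937
wing [0.52090915 0.11835249 0.11603443] ((521.0928955078125, 118.55523681640625), (41.89703369140625, 13.852113723754883), 22.332233428955078)
[-102.2060892  -101.18099502 -100.39237002  -98.88804039  -68.17472501] 272
clock 8.3 shift [193.7   0.7  11.5] turn [ 0.0019  0.0065 -1.6391]
```

View pics/s2.png

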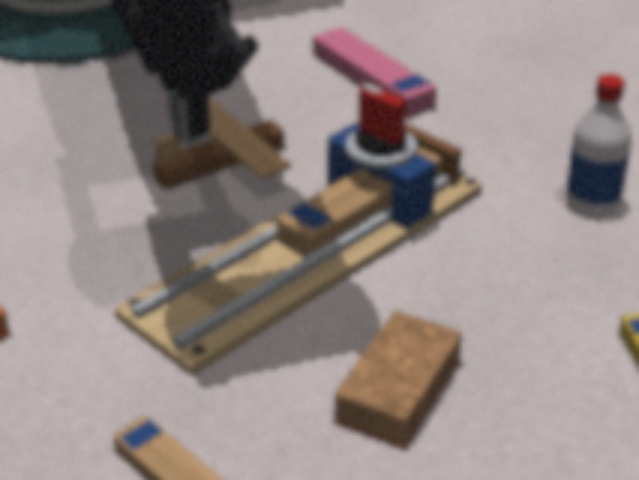

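The blank is under the bridge with its blue stripe at (310,215). Its tail measures about -103 mm, so it is home. The wing is at (383,115), and the plane, cork and glue are untouched.

jog_arm --series '[[[25,0,0],[0,0,-0.18]],[[50,0,0],[0,0,-0.36]],[[75,0,0],[0,0,-0.54]],[[100,0,0],[0,0,-0.72]],[[125,0,0],[0,0,-0.9]],[[150,0,0],[0,0,-1.08]],[[175,0,0],[0,0,-1.26]],[[194,1,0],[0,0,-1.44]]]' --gripper 1

```text
clock: 9.3
position: [0.52, 0.1207, 0.3272]
eef_rot: [0.0, -0.098, 0.995, 0.0]
ft_force: [0.4, -0.7, -0.4]
grip_width: 1.0
grasp_force: 0.0
```

```bash
python3 -c "
from h import *
state();plan(0,0,300,112.2)"
```

```text
clock 9.3 jig [2.400e+00 3.000e-01 3.272e+02] yaz 101.21 F [ 0.4 -0.7 -0.4] T [-0.04 -0.    0.02] grip 0.9999248713593046 0.0 q6 -1.5861348008823244
clock 9.3 shift [-0.5 -2.4 27.2] turn [ 2.000e-04  1.000e-04 -1.918e-01]
```

jog_arm --series '[[[0,-1,5],[0,0,-0.1]],[[0,-2,10],[0,0,-0.19]],[[0,-2,15],[0,0,-0.19]],[[0,-2,20],[0,0,-0.19]],[[0,-2,20],[0,0,-0.19]],[[0,-2,20],[0,0,-0.19]],[[0,-2,20],[0,0,-0.19]],[[0,-2,20],[0,0,-0.19]]]'

```text
clock: 10.3
position: [0.5208, 0.1181, 0.3069]
eef_rot: [0.0, -0.188, 0.982, -0.0]
ft_force: [-0.7, -0.3, 0.5]
grip_width: 1.002
grasp_force: 0.0
```

```bash
python3 -c "
from h import *
state();plan(0,0,259,112.1)"
```

```text
clock 10.3 jig [-4.000e-01  3.000e-01  3.069e+02] yaz 111.72 F [-0.7 -0.3  0.5] T [ 0.03 -0.   -0.02] grip 1.0015025450925632 0.0 q6 -1.7747335725489481
clock 10.3 shift [-0.3  0.3 47.9] turn [-0.0001  0.0002 -0.0066]
```

jog_arm --series '[[[0,0,8],[0,0,-0.006]],[[0,0,16],[0,0,-0.006]],[[0,0,24],[0,0,-0.006]],[[0,0,32],[0,0,-0.006]],[[0,0,40],[0,0,-0.006]],[[0,0,46],[0,0,-0.006]],[[0,0,48],[0,0,-0.006]],[[0,0,48],[0,0,-0.006]]]'

```text
clock: 11.3
position: [0.5208, 0.1181, 0.2587]
eef_rot: [-0.0, -0.191, 0.982, -0.0]
ft_force: [0.3, -0.4, 0.1]
grip_width: 0.997
grasp_force: 0.0
```

```bash
python3 -c "
from h import *
state()
s=snapshot('scene'); cv2.imwrite('pics/s3.png',cv2.resize(s['frame'][110:220,220:360],None,fx=5,fy=5))"
```

```text
clock 11.3 jig [ -0.4   0.3 258.7] yaz 112.07 F [ 0.3 -0.4  0.1] T [-0.   -0.05 -0.01] grip 0.9973888241844777 0.0 q6 -1.780891401589749
```

View pics/s3.png

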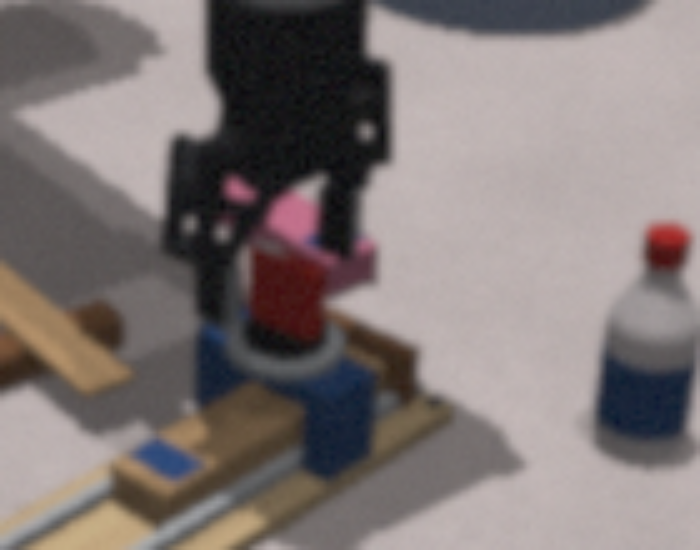

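The open fingers straddle the red wing at (290,290), one on each side at (210,290) and (340,215). The grasp looks aligned, so I'll close.

jog_arm --series '[[[0,0,0],[0,0,0]],[[0,0,0],[0,0,0]],[[0,0,0],[0,0,0]],[[0,0,0],[0,0,0]],[[0,0,0],[0,0,0]],[[0,0,0],[0,0,0]],[[0,0,0],[0,0,0]],[[0,0,0],[0,0,0]]]' --gripper -1

```text
clock: 12.35
position: [0.5204, 0.1191, 0.2591]
eef_rot: [-0.0, -0.192, 0.981, 0.002]
ft_force: [-9.0, 14.0, 6.3]
grip_width: 0.156
grasp_force: 59.2
```

```bash
python3 -c "
from h import *
state()"
```

```text
clock 12.35 jig [  0.7   0.4 259.1] yaz 112.11 F [-9.  14.   6.3] T [2.   1.27 0.01] grip 0.15595384145032318 59.212709069252014 q6 -1.7808943980601204
```

jog_arm --series '[[[0.2,1.1,-0.4],[0,0,0]],[[0.2,1.1,-0.4],[0,0,0.05]],[[0.2,1.1,-0.4],[0,0,0.17]],[[0.2,1.1,-0.4],[0,0,0.3]],[[0.2,1.1,-0.4],[0,0,0.43]],[[0.2,1.1,-0.4],[0,0,0.56]],[[0.2,1.1,-0.4],[0,0,0.69]],[[0.2,1.1,-0.4],[0,0,0.8]]]'

```text
clock: 13.35
position: [0.52, 0.1206, 0.2592]
eef_rot: [-0.001, 0.207, 0.978, 0.002]
ft_force: [0.2, 24.9, -1.4]
grip_width: 0.159
grasp_force: 59.1
```

```bash
python3 -c "
from h import *
state()"
```

```text
clock 13.35 jig [  2.3   0.3 259.2] yaz 66.06 F [ 0.2 24.9 -1.4] T [3.79 0.25 0.13] grip 0.15862007101937498 59.10463213920593 q6 -0.9750790951490858
```

jog_arm --series '[[[0.4,0.8,0],[0,0,0]],[[0.7,1.55,0],[0,0,0]],[[0.7,1.55,0],[0,0,0.1]],[[0.7,1.55,0],[0,0,0.2]],[[0.7,1.55,0],[0,0,0.3]],[[0.7,1.55,0],[0,0,0.4]],[[0.7,1.55,0],[0,0,0.5]],[[0.7,1.55,0],[0,0,0.5]]]'

```text
clock: 14.35
position: [0.5203, 0.1219, 0.2592]
eef_rot: [-0.0, 0.442, 0.897, 0.002]
ft_force: [5.9, 18.3, -3.9]
grip_width: 0.156
grasp_force: 58.9
```

```bash
python3 -c "
from h import *
state()"
```

```text
clock 14.35 jig [  3.5  -0.4 259.2] yaz 37.53 F [ 5.9 18.3 -3.9] T [ 2.82 -0.7   0.08] grip 0.15593663692258236 58.86255741119385 q6 -0.4742110650060579
```

jog_arm --series '[[[0.7,1.0,0],[0,0,0]],[[0.7,1.0,0],[0,0,0.06]],[[0.7,1.0,0],[0,0,0.12]],[[0.7,1.0,0],[0,0,0.18]],[[0.7,1.0,0],[0,0,0.23]],[[0.7,1.0,0],[0,0,0.27]],[[0.7,1.0,0],[0,0,0.3]],[[0.7,1.0,0],[0,0,0.3]]]'

```text
clock: 15.35
position: [0.5208, 0.1227, 0.2592]
eef_rot: [-0.0, 0.571, 0.821, 0.002]
ft_force: [7.6, 13.1, -4.7]
grip_width: 0.155
grasp_force: 58.9
```

```bash
python3 -c "
from h import *
state()"
```

```text
clock 15.35 jig [  4.   -1.1 259.2] yaz 20.39 F [ 7.6 13.1 -4.7] T [ 1.92 -1.   -0.02] grip 0.15525005366855985 58.86915385723114 q6 -0.17327425423553094
```

jog_arm --series '[[[0.6,0.8,0],[0,0,0]],[[0.6,0.8,0],[0,0,0.02]],[[0.6,0.8,0],[0,0,0.04]],[[0.6,0.8,0],[0,0,0.05]],[[0.6,0.8,0],[0,0,0.06]],[[0.6,0.8,0],[0,0,0.07]],[[0.6,0.8,0],[0,0,0.08]],[[0.6,0.8,0],[0,0,0.08]]]'

```text
clock: 16.35
position: [0.5212, 0.1232, 0.2592]
eef_rot: [-0.0, 0.603, 0.798, 0.001]
ft_force: [3.3, 7.4, -2.0]
grip_width: 0.152
grasp_force: 70.0
```

```bash
python3 -c "
from h import *
state()
s=snapshot('scene'); cv2.imwrite('pics/s4.png',cv2.resize(s['frame'][110:220,220:360],None,fx=5,fy=5))"
```

```text
clock 16.35 jig [  4.4  -1.6 259.2] yaz 15.88 F [ 3.3  7.4 -2. ] T [ 1.18 -0.36  1.61] grip 0.15230646152572117 69.96735334396362 q6 -0.09313956878132573
```

View pics/s4.png

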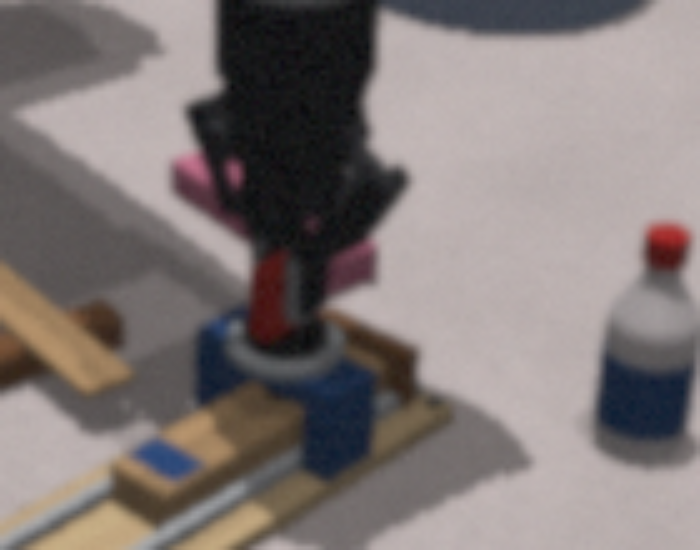

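The wing now lies along the channel, with its visible end at (268,300). The fingers grip it and the wrist torque is 1.6 N m, so it has reached the hard stop. The blank's stripe at (165,460) hasn't moved. I'll hold briefly, then back off.

jog_arm --series '[[[0,0,0],[0,0,0]],[[0,0,0],[0,0,0]],[[0,-0.3,0],[0,0,-0.13]],[[-0.1,-0.6,0],[0,0,-0.26]],[[-0.2,-0.9,0],[0,0,-0.4]],[[-0.4,-1.2,0],[0,0,-0.54]],[[-0.6,-1.5,0],[0,0,-0.67]],[[-0.9,-1.8,0],[0,0,-0.8]]]'

```text
clock: 17.4
position: [0.5197, 0.1217, 0.2591]
eef_rot: [0.0, 0.243, 0.97, 0.001]
ft_force: [4.5, 7.5, -2.1]
grip_width: 0.155
grasp_force: 59.3
```

```bash
python3 -c "
from h import *
state()"
```

```text
clock 17.4 jig [3.400e+00 2.000e-01 2.591e+02] yaz 61.88 F [ 4.5  7.5 -2.1] T [ 0.95 -0.66 -0.03] grip 0.1552026048126675 59.256792068481445 q6 -0.8982862595066424
```

jog_arm --series '[[[-0.1,-0.2,0],[0,0,-0.13]],[[-0.3,-0.5,0],[0,0,-0.26]],[[-0.4,-0.8,0],[0,0,-0.4]],[[-0.6,-1.0,0],[0,0,-0.54]],[[-0.8,-1.2,0],[0,0,-0.67]],[[-0.9,-1.4,0],[0,0,-0.78]],[[-0.9,-1.4,0],[0,0,-0.806]],[[-0.9,-1.4,0],[0,0,-0.806]]]'

```text
clock: 18.4
position: [0.5198, 0.1199, 0.2592]
eef_rot: [0.0, -0.155, 0.988, 0.0]
ft_force: [2.7, 4.8, -1.5]
grip_width: 0.152
grasp_force: 59.4
```

```bash
python3 -c "
from h import *
state(); blank('t5')
s=snapshot('scene'); cv2.imwrite('pics/s5.png',cv2.resize(s['frame'][110:220,220:360],None,fx=5,fy=5))"
```

```text
clock 18.4 jig [  1.7   0.7 259.2] yaz 107.78 F [ 2.7  4.8 -1.5] T [ 0.35 -0.52  0.11] grip 0.15172478134379033 59.38704013824463 q6 -1.7025464611468197
tail side [-104.38218653 -103.35127795  -93.41449066  -81.90447565] blue 40 -86.50780889460506
```

View pics/s5.png

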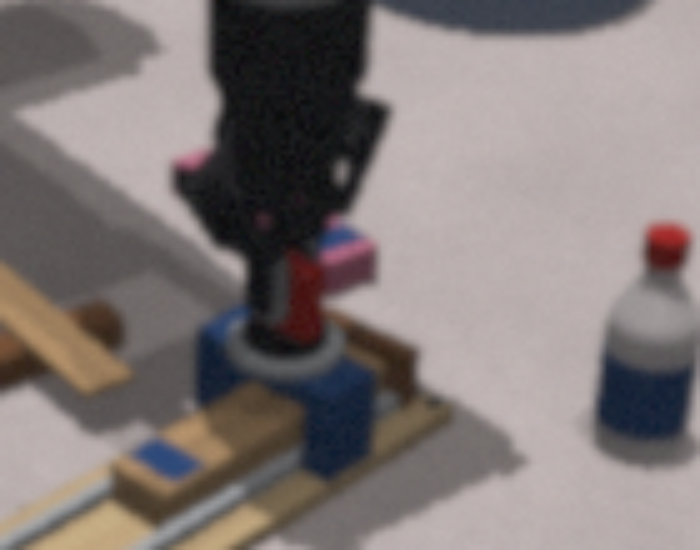

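The wing is now across the channel, with its red end at (303,300), gripped at 59 N. The blank's stripe is still at (165,460), so the blank is home. I'll hand it in.

```bash
python3 -c "
from h import *
print(np.round(get_obs()['joint_velocities'],4)); print(close_job())"
```

```text
[ 0.002   0.0006  0.0009  0.0009 -0.0005  0.0011]
the job is handed in; nothing more can be done
None
```

I pushed the blank home against the stop, seated the thumbscrew, then backed it off about 90° and handed in with the wing gripped at 59 N; no verdict came back, so I can't confirm that it passed.

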